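# Square up a stack of panel blanks and weigh it down

## Robot

A 7-joint arm with a two-finger parallel gripper is mounted at the origin on a cart in front of the work surface, level with it; the furniture and walls round the work are solid. World frame = base frame: x ahead of the robot, y to its left, z up, the work surface at z = 0. Lengths are in m, angles in rad, forces in N, time in s.
With the tool pointing down it reaches from about 0.35 to 0.9 m from the base axis. Payload 7.2 kg.
Tool frame: the origin (TCP) lies between the finger pads; the fingertips stand 8 mm ahead of it and the grasp point (between the pads) lies 11 mm behind it (manip.tips_ahead is the y of the fingertips in the tool frame, in m); y points along the fingers, z is the direction in which the jaws open and shut, and the axes are right-handed (so a half turn about y gives the same grasp; the last joint's range is limited). The gripper opens to 88 mm and grips with 3 to 60 N. Pads are 20 mm wide; open, the fingers measure 115 mm over their backs; the gripper's body (75 mm by 178 mm) begins 61 mm behind the grasp point.
Start: joints at [-1.413, 0.411, -0.013, 1.596, 0.006, 1.134, -0.082], TCP at [0.14, 0.609, 0.231] pointing down, gripper open.
Joint ranges: [-2.95, 2.95], [-0.29, 1.99], [-1.47, 1.44], [0.14, 2.54], [-1.03, 4.17], [0.13, 1.85], [-2.86, 2.86]. Speed limits (rad/s): [2.39, 2.39, 3.01, 3.01, 3.14, 3.14, 3.14].

## Interface

Orientations are given as a unit quaternion [w, x, y, z].
In Python, from station import manip, viewer gives the robot as it stands.
- The arm moves only by the tool servo_tool, never from a script. Its argument "targets" is one flat list of numbers, 7 for each row, row after row: the shift along the tool's x, y, z in cm, then the turn, a rotation vector about the tool's x, y, z in rad, then the gripper's target within -1 to 1 (fully open at 1, half-way at 0, shut at -1). A call has exactly 10 rows; each row shifts and turns the commanded pose from where the row before left it, along the tool's axes as they then stand; what a row does not reach is not made up. A row lasts 1/12 s, in which the tool goes at most 41.7 mm and 7.16 degrees, less where a joint would pass 70% of its speed; a pose out of reach is approached as far as the arm can. A call is refused whole if a number of a shift passes 4.17 or a number of a turn 0.125, either way. A call with a gripper value outside its range is refused whole. The fingers move at their own pace and stop on an object; "grip_force" is the grip in N (left out, the last holds). Time passes only in rows, so rows that do not move let the fingers close, or fill a call up. It gives the time, the measured TCP pose, the force and the opening at its end, in the units of the state.
- manip.read_state(): the state, without advancing time (a new reading comes with each control period).
- viewer.camera(name): name is "side" or "top"; returns a dict with "img" (480x640x3 uint8, red, green, blue), "depth" (480x640 float32, m along the optical axis (not along the pixel's ray), 0 where there is no reading), "fx", "fy", "cx", "cy" (pixels), "k1" (the pictures are not rectified: a ray, as slopes to the right and down, at radius r is drawn at 1 + k1 r^2 times it, then the intrinsics apply), "extrinsics" (4x4, takes a point from world to camera coordinates). Camera axes: x right, y up, looking along -z (the intrinsics and any distortion apply to the point x, -y, -z); pixel columns grow to the right and rows downward; lengths in m; the calibration is good to about 2 mm. A picture is of the moment at which its call begins.
- manip.job_done(): hands the job in, once; it reports no verdict.
The state is a dict: "t": time; "joints": joint angles; "dq": joint speeds; "effort": joint torques, N m; "ee_pos": TCP position; "tcp_rot": TCP orientation; "wrist_force": force on the tool from outside, world axes, zero at the start; "torque": the same for the moment, N m; "opening": finger opening in m.
Only numpy, scipy, OpenCV 4.12 (cv2) and the standard library are available. Lean on these libraries where they do the work, as an engineer would, in place of code of your own. Each camera call takes 0.05 s, during which the arm holds its last target.

## Task

Tap the four staggered aluminium plates into the corner of the wooden squaring stop until the pile is square, all edges in line and flush with both fences. Then stand the white jar upright on the middle of the squared pile as a weight and let go; do not tip the jar, and leave the mug, tape and screwdriver where they are.

Things in the scene. Friction and masses are not known exactly. Their poses are not given: they have to be found in the camera images.
- stop: fixed wooden squaring stop: 8 mm plywood ledge in an L of two fences 12 mm thick, tops 40 mm above the bench, at its +x and -y sides; -x and +y sides open. Origin: on the bench, below the centre of the squared pile. In its frame the fences' inner faces are at x = +40 and y = -60 mm, the ledge's open edges at x = -28 and y = +44 mm, so squared plates overhang them by 12 and 16 mm.
- plate_1: loose bare aluminium plate, 80 (x) x 120 (y) x 6 mm, about 150 g, number 1 of 4 from the bottom of the pile (its top is 32 mm above the bench). Origin: centre of its underside. Starts 6 to 20 mm off each fence, turned up to 4 degrees; squared, its origin is straight above the stop's, +x and -y edges flush with the fences. The pile slides under about 1 to 3 N.
- plate_2: loose bare aluminium plate, 80 (x) x 120 (y) x 6 mm, about 150 g, number 2 of 4 from the bottom of the pile (its top is 32 mm above the bench). Origin: centre of its underside. Starts 6 to 20 mm off each fence, turned up to 4 degrees; squared, its origin is straight above the stop's, +x and -y edges flush with the fences. The pile slides under about 1 to 3 N.
- plate_3: loose bare aluminium plate, 80 (x) x 120 (y) x 6 mm, about 150 g, number 3 of 4 from the bottom of the pile (its top is 32 mm above the bench). Origin: centre of its underside. Starts 6 to 20 mm off each fence, turned up to 4 degrees; squared, its origin is straight above the stop's, +x and -y edges flush with the fences. The pile slides under about 1 to 3 N.
- plate_4: loose bare aluminium plate, 80 (x) x 120 (y) x 6 mm, about 150 g, number 4 of 4 from the bottom of the pile (its top is 32 mm above the bench). Origin: centre of its underside. Starts 6 to 20 mm off each fence, turned up to 4 degrees; squared, its origin is straight above the stop's, +x and -y edges flush with the fences. The pile slides under about 1 to 3 N.
- jar: closed round screw jar, white with a red band, 50 mm across and 60 mm tall, about 150 g, standing on the bench left of the stop; the body is 48 mm across, the lid (upper 23 mm) 50 mm. Origin: centre of its underside, z up.
- mug: bystander: green and white mug, 78 mm across, 101 mm tall, handle along -y; origin centre of its underside.
- tape: bystander: black roll of tape lying flat, 62 mm across, 19 mm high; origin centre of its underside.
- driver: bystander: red screwdriver lying on the bench, 163 mm long along its y, 21 mm high; origin centre of its underside.

How it is judged:
By the outcome, as a careful person would: the job done as asked, in the order asked, and still so for the second after the job is handed in, with the robot touching nothing.
It also fails if it takes over 58 s, if anything falls off the work surface, if the arm or the gripper's body presses on something with over 40 N, if the wrist force passes 120 N, or if a joint passes its speed limit or range.

## Working session

There is one attempt and no reset: what is moved stays moved. The work goes in short steps, Python scripts to look and compute and a tool call to move; the robot and the scene stay as the last step left them, time stands still between calls to the robot, and variables do not carry over. Pictures are saved under pics/ and viewed, and the job is handed in when it is done.

Besides the shell and the picture viewer there is one more tool, called after "Request:" as name(argument=value, ...) on one line, values as JSON. servo_tool: Moves the arm, as the interface text tells. Its arguments: {"type":"object","properties":{"targets":{"type":"array"},"grip_force":{"type":"number"}},"required":["targets"]}

```bash
ls; mkdir -p pics; python3 - <<'E'
from station import manip, viewer
import cv2,json
s=manip.read_state();print(s, manip.tips_ahead)
for n in("side","top"):
    c=viewer.camera(n);cv2.imwrite(f"pics/{n}0.png",c["img"][:,:,::-1])
    print({k:v for k,v in c.items() if k not in("img","depth")})
E
```

```text
pics
{'t': 0.0, 'joints': array([-1.413195  ,  0.41192177, -0.0127363 ,  1.59703918,  0.00560228,
        1.13427498, -0.08221301]), 'dq': array([ 1.80539276e-03,  6.91664553e-05, -1.61873788e-04,  3.59662175e-04,
       -1.14711127e-03, -1.73550233e-03,  7.98663047e-04]), 'effort': array([-3.86497986e-04, -5.87951910e+01,  6.41699731e-01, -2.91061270e+01,
       -5.37496107e-02,  1.82032899e-02,  1.61827033e-04]), 'ee_pos': array([0.13984711, 0.60865317, 0.2297973 ]), 'tcp_rot': array([-0.70203838,  0.7031739 , -0.07967769,  0.07962446]), 'wrist_force': array([-0.20283879, -0.12975004,  0.61244851]), 'torque': array([-0.04603075,  0.00654728,  0.04298357]), 'opening': 0.08788238895998324} 0.008
{'fx': 487.26013071767017, 'fy': 487.26013071767017, 'cx': 318.935769478664, 'cy': 243.2614032763092, 'k1': 0.020911195005326122, 'extrinsics': array([[-0.97402509, -0.22547973,  0.02083304,  0.51585433],
       [ 0.09696562, -0.33218527,  0.93821672, -0.09780988],
       [-0.20462842,  0.91586672,  0.34542057, -0.86075324],
       [ 0.        ,  0.        ,  0.        ,  1.        ]])}
{'fx': 444.34250672667446, 'fy': 444.34250672667446, 'cx': 321.09279693190507, 'cy': 240.14826812560543, 'k1': -0.05775611250074739, 'extrinsics': array([[-2.96649359e-02, -9.99559881e-01,  1.91416305e-04,
         2.90584240e-02],
       [ 9.95991609e-01, -2.95428689e-02,  8.44270936e-02,
        -5.06989435e-01],
       [-8.43842806e-02,  2.69517335e-03,  9.96429641e-01,
        -9.73643557e-01],
       [ 0.00000000e+00,  0.00000000e+00,  0.00000000e+00,
         1.00000000e+00]])}
```

View pics/side0.png

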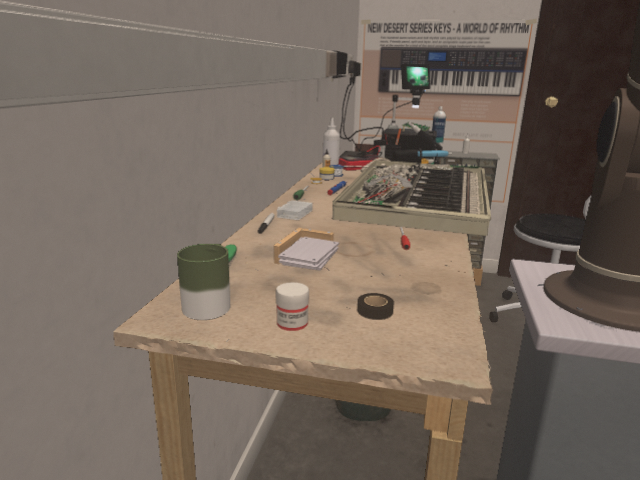

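View pics/top0.png

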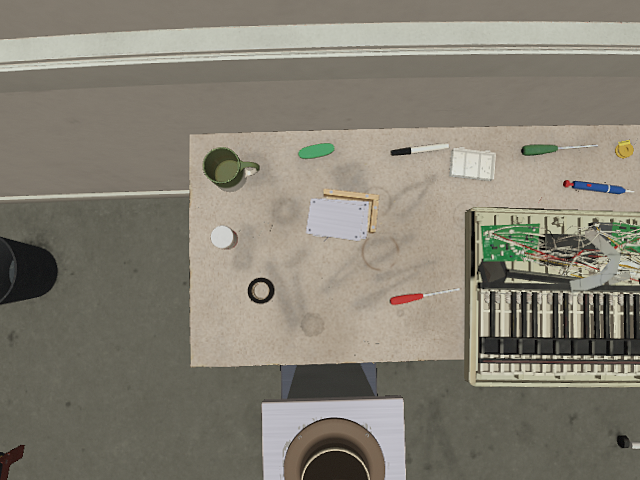

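```bash
python3 - <<'E'
import cv2
a=cv2.imread('pics/top0.png')[170:260,280:400];cv2.imwrite('pics/top0z.png',cv2.resize(a,None,fx=6.6,fy=6.6,interpolation=cv2.INTER_CUBIC))
a=cv2.imread('pics/side0.png')[220:340,170:410];cv2.imwrite('pics/side0z.png',cv2.resize(a,None,fx=3.3,fy=3.3,interpolation=cv2.INTER_CUBIC))
E
```

```text
(no output)
```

View pics/top0z.png

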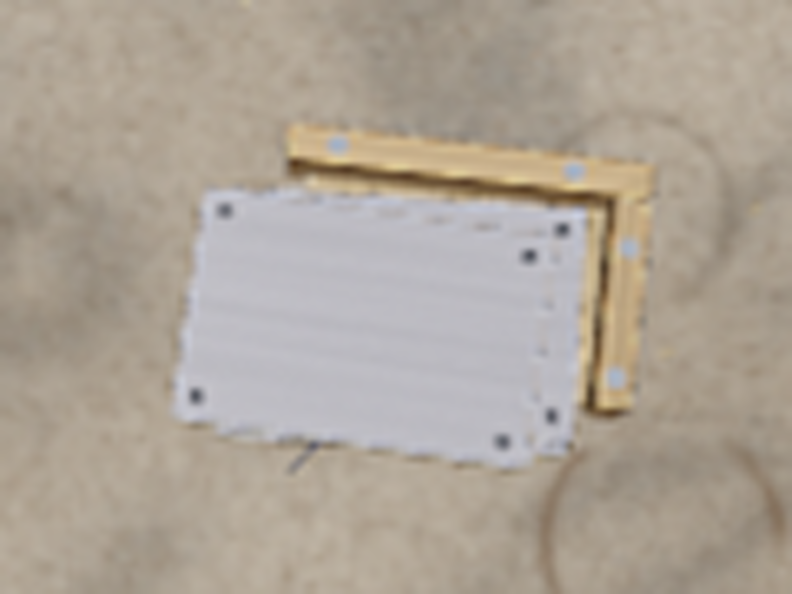

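View pics/side0z.png

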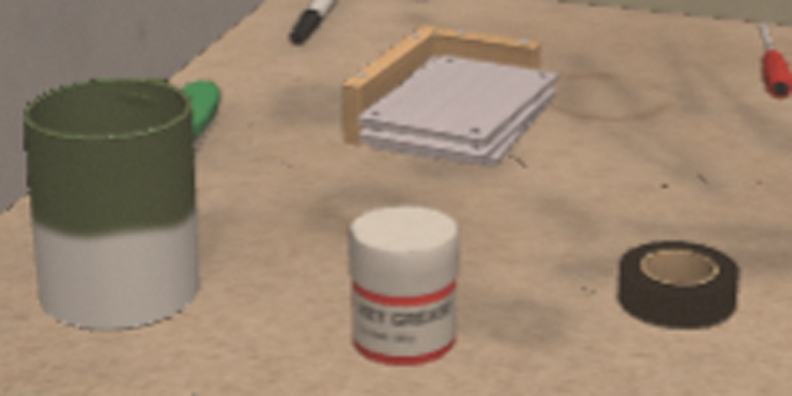

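```bash
cat > h.py <<'E'
import numpy as np, cv2
from station import manip, viewer
from scipy.spatial.transform import Rotation as Ro
def cast(c,uv,z):
    uv=np.array(uv,float).reshape(-1,1,2)
    K=np.array([[c['fx'],0,c['cx']],[0,c['fy'],c['cy']],[0,0,1]])
    p=cv2.undistortPoints(uv,K,np.array([c['k1'],0,0,0.]))[:,0]
    d=np.c_[p[:,0],-p[:,1],-np.ones(len(p))]
    E=c['extrinsics'];R=E[:3,:3];o=-R.T@E[:3,3]
    d=d@R
    return o+d*((z-o[2])/d[:,2])[:,None]
def st():
    s=manip.read_state();q=s['tcp_rot'];R=Ro.from_quat([q[1],q[2],q[3],q[0]]).as_matrix()
    return s,np.array(s['ee_pos']),R
E
python3 - <<'E'
from h import *
np.set_printoptions(precision=4,suppress=True)
c=viewer.camera('top')
f=lambda p:280*np.array([1,0])+170*np.array([0,1])+(np.array(p)+.5)/6.6-.5
P=cast(c,[f(p) for p in[(288,125),(655,165),(632,410)]],.04);print('stop ABC',P)
print(np.linalg.norm(P[0]-P[1]),np.linalg.norm(P[2]-P[1]),np.degrees(np.arctan2(*(P[0]-P[1])[:2])),np.degrees(np.arctan2((P[1]-P[2])[1],(P[1]-P[2])[0])))
P=cast(c,[f(p) for p in[(205,188),(177,418),(525,467),(552,215)]],.032);print('plate4?',P)
P=cast(c,[f(p) for p in[(588,207),(568,455)]],.026);print('plate below',P)
# fence mask
img=c['img'];hsv=cv2.cvtColor(img,cv2.COLOR_RGB2HSV)
D=c['depth']
m=cv2.inRange(hsv,(8,70,150),(25,255,255));m[:, :300]=0;m[:,400:]=0;m[:180]=0;m[250:]=0
print('wood px',m.sum()//255); k=cv2.findContours(m,0,1)[0];k=max(k,key=cv2.contourArea);print(cv2.boundingRect(k),cv2.approxPolyDP(k,2,True)[:,0].tolist())
# jar
g=cv2.cvtColor(img,cv2.COLOR_RGB2GRAY)
m=cv2.inRange(hsv,(0,0,185),(180,45,255));m[:,:205]=0;m[:,245:]=0;m[:220]=0;m[255:]=0
k=max(cv2.findContours(m,0,1)[0],key=cv2.contourArea);e=cv2.minEnclosingCircle(k);print('jar',e,cast(c,[e[0],(e[0][0]+e[1],e[0][1])],.06),D[int(e[0][1]),int(e[0][0])])
m=(img.max(2)<70).astype(np.uint8)*255;m[:,:240]=0;m[:,280:]=0;m[:275]=0;m[305:]=0
k=max(cv2.findContours(m,0,1)[0],key=cv2.contourArea);e=cv2.minEnclosingCircle(k);print('tape',cast(c,[e[0]],.019))
print('mug',cast(c,[(222,167)],.101))
m=cv2.inRange(cv2.cvtColor(viewer.camera('side')['img'],cv2.COLOR_RGB2HSV),(0,0,170),(180,50,255))
s,p,R=st();print(p);print(R)
E
```

```text
stop ABC [[ 0.621   0.0059  0.04  ]
 [ 0.6038 -0.1171  0.04  ]
 [ 0.5212 -0.1059  0.04  ]]
0.1242062356522773 0.08331932499411455 7.958838059549583 -7.678051075656005
plate4? [[ 0.6018  0.0346  0.032 ]
 [ 0.5238  0.0462  0.032 ]
 [ 0.5038 -0.0702  0.032 ]
 [ 0.5891 -0.0825  0.032 ]]
plate below [[ 0.5925 -0.0955  0.026 ]
 [ 0.508  -0.0854  0.026 ]]
wood px 498
(323, 189, 56, 43) [[323, 190], [327, 194], [371, 198], [373, 205], [370, 230], [375, 231], [375, 228], [371, 229], [370, 226], [375, 226], [377, 209], [372, 207], [374, 204], [377, 206], [378, 195], [368, 194], [369, 197], [366, 198], [366, 193], [333, 190], [330, 194], [330, 189]]
jar ((217.0726318359375, 235.34121704101562), 15.3693208694458) [[0.5214 0.2385 0.06  ]
 [0.5205 0.2051 0.06  ]] 0.9580853
tape [[0.3985 0.1514 0.019 ]]
mug [[0.661  0.2175 0.101 ]]
[0.1399 0.6088 0.2301]
[[ 0.9746 -0.0001  0.2238]
 [-0.2238 -0.0009  0.9746]
 [ 0.0001 -1.     -0.001 ]]
```

Request:
servo_tool(targets=[2.586,0,-2.958,0,0,0,1,2.586,0,-2.958,0,0,0,1,2.586,0,-2.958,0,0,0,1,2.586,0,-2.958,0,0,0,1,2.586,0,-2.958,0,0,0,1,2.586,0,-2.958,0,0,0,1,2.586,0,-2.958,0,0,0,1,2.586,0,-2.958,0,0,0,1,2.586,0,-2.958,0,0,0,1,2.586,0,-2.958,0,0,0,1])

```text
t: 1.03
ee_pos: [0.3262, 0.2611, 0.2308]
tcp_rot: [0.703, -0.702, 0.08, -0.08]
wrist_force: [0.8, -0.3, 0.1]
opening: 0.0878
```

Request:
servo_tool(targets=[2.586,0,-2.958,0,0,0,1,2.586,0,-2.958,0,0,0,1,2.586,0,-2.958,0,0,0,1,2.586,0,-2.958,0,0,0,1,2.586,0,-2.958,0,0,0,1,2.586,0,-2.958,0,0,0,1,2.586,0,-2.958,0,0,0,1,2.586,0,-2.958,0,0,0,1,0,4,0,0,-0.0895,0,1,0,4,0,0,0,0,1])

```text
t: 1.87
ee_pos: [0.4771, -0.0164, 0.1514]
tcp_rot: [0.706, -0.705, 0.046, -0.05]
wrist_force: [-0.6, 1.2, -0.1]
opening: 0.0879
```

Request:
servo_tool(targets=[-1,3.0,0,0,0,0,1,0,4.0,0,0,0,0,1,0,4.0,0,0,0,0,1,0,2.5,0,0,0,0,1,0,0.4,0,0,0,0,1,0,0,0,0,0,0,1,0,0,0,0,0,0,1,0,0,0,0,0,0,1,0,0,0,0,0,0,1,0,0,0,0,0,0,1])

```text
t: 2.7
ee_pos: [0.4652, -0.0124, 0.0125]
tcp_rot: [0.706, -0.705, 0.047, -0.049]
wrist_force: [-0.4, 0.7, 1.0]
opening: 0.0878
```

```bash
python3 - <<'E'
from h import *
np.set_printoptions(precision=4,suppress=True)
c=viewer.camera('top');s,p,R=st();print(s['t'],p,s['wrist_force']);print(R,np.degrees(np.arctan2(R[1,0],R[0,0])))
cv2.imwrite('pics/top1.png',cv2.resize(c['img'][160:270,270:410,::-1],None,fx=5.7,fy=5.4,interpolation=cv2.INTER_CUBIC))
c=viewer.camera('side')
cv2.imwrite('pics/side1.png',cv2.resize(c['img'][180:330,220:420,::-1],None,fx=4,fy=4,interpolation=cv2.INTER_CUBIC))
E
```

```text
2.75 [ 0.465  -0.0124  0.0124] [-0.9758 -0.0899  0.1612]
[[ 0.9908  0.0015  0.1356]
 [-0.1356  0.0004  0.9908]
 [ 0.0014 -1.      0.0006]] -7.794454834075039
```

View pics/top1.png

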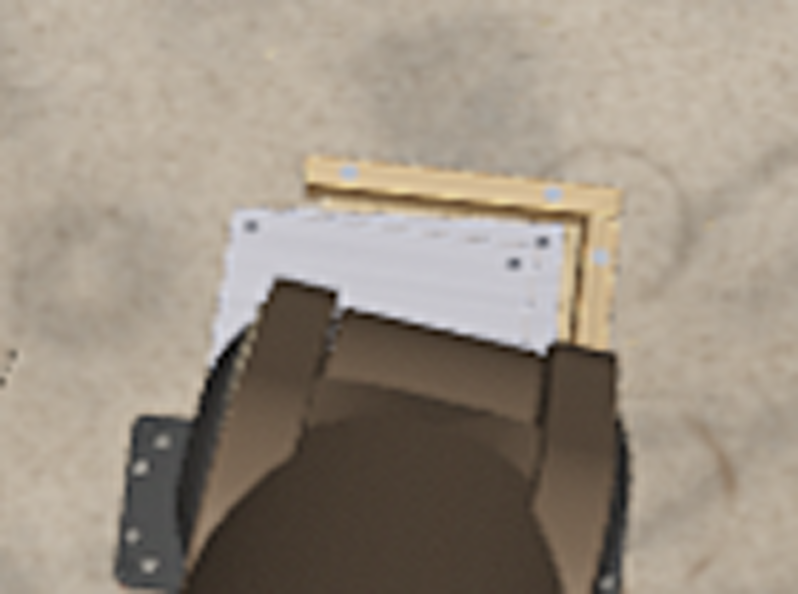

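View pics/side1.png

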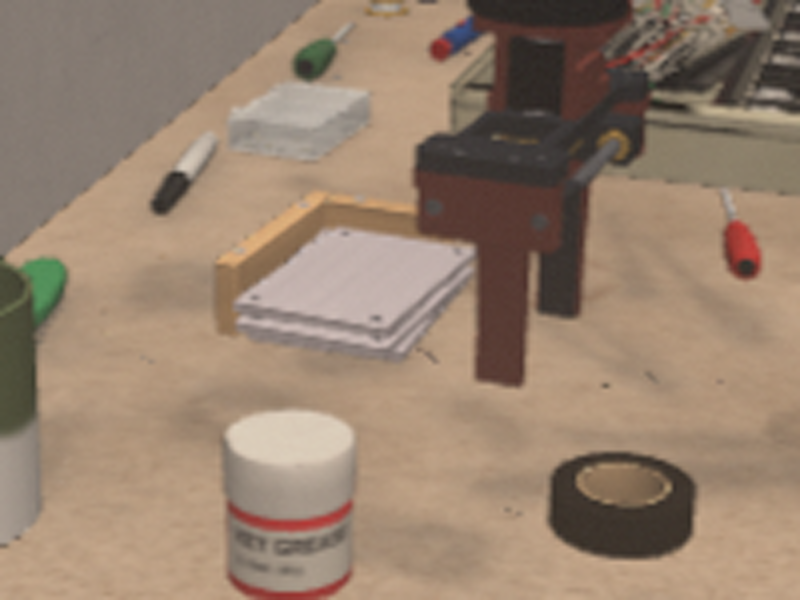

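Request:
servo_tool(targets=[0.5,0,0,0,0,0,1,0.5,0,0,0,0,0,1,0.4,0,0,0,0,0,1,0.4,0,0,0,0,0,1,0.4,0,0,0,0,0,1,0.4,0,0,0,0,0,1,0.4,0,0,0,0,0,1,0.4,0,0,0,0,0,1,0.3,0,0,0,0,0,1,0.3,0,0,0,0,0,1])

```text
t: 3.63
ee_pos: [0.5038, -0.018, 0.0114]
tcp_rot: [0.706, -0.705, 0.049, -0.048]
wrist_force: [-3.1, 1.6, 0.6]
opening: 0.088
```

Request:
servo_tool(targets=[0.1,0,0,0,0,0,1,0.1,0,0,0,0,0,1,0.1,0,0,0,0,0,1,0.1,0,0,0,0,0,1,0.1,0,0,0,0,0,1,0.1,0,0,0,0,0,1,0.1,0,0,0,0,0,1,0.1,0,0,0,0,0,1,0,0,0,0,0,0,1,0,0,0,0,0,0,1])

```text
t: 4.47
ee_pos: [0.512, -0.0192, 0.0116]
tcp_rot: [-0.705, 0.705, -0.048, 0.048]
wrist_force: [-2.7, 0.3, -0.7]
opening: 0.088
```

```bash
cat > q.py <<'E'
from h import *
s,p,R=st();O=np.array([.562,-.0387]);a=np.radians(-7.8);X=np.array([np.cos(a),np.sin(a)]);Y=np.array([-X[1],X[0]])
np.set_printoptions(precision=4,suppress=True)
f=np.array(s['wrist_force']);print(s['t'],'stopframe mm',1e3*(p[:2]-O)@X,1e3*(p[:2]-O)@Y,1e3*p[2],'F',f[:2]@X,f[:2]@Y,f[2],'T',s['torque'],'yaw',np.degrees(np.arctan2(R[1,0],R[0,0])),'open',s['opening'])
E
python3 q.py
```

```text
4.4667 stopframe mm -52.20633430273986 12.528472440454555 11.557551781367515 F -2.710786418346463 -0.0867808809773741 -0.7333436522373904 T [0.1407 0.619  0.0218] yaw -7.808411866082701 open 0.08797746995917331
```

Request:
servo_tool(targets=[0.1,0,0,0,0,0,1,0,0,0,0,0,0,1,0.1,0,0,0,0,0,1,0,0,0,0,0,0,1,0.1,0,0,0,0,0,1,0,0,0,0,0,0,1,0.1,0,0,0,0,0,1,0,0,0,0,0,0,1,0.0,0,0,0,0,0,1,0,0,0,0,0,0,1])

```text
t: 5.3
ee_pos: [0.5147, -0.0196, 0.0115]
tcp_rot: [0.706, -0.705, 0.049, -0.047]
wrist_force: [-7.4, 0.9, 2.8]
opening: 0.088
```

```bash
python3 q.py
```

```text
5.3 stopframe mm -49.48526108185145 12.522719658336959 11.45940144634306 F -7.442720525020145 -0.15712399493760557 2.794301602720342 T [ 0.1362  1.6116 -0.1243] yaw -7.823082321699521 open 0.0880351287981105
```

Request:
servo_tool(targets=[0.1,0,0,0,0,0,1,0,0,0,0,0,0,1,0.1,0,0,0,0,0,1,0,0,0,0,0,0,1,0,0,0,0,0,0,1,0,0,0,0,0,0,1,0,0,0,0,0,0,1,0,0,0,0,0,0,1,0.0,0,0,0,0,0,1,0,0,0,0,0,0,1])

```text
t: 6.13
ee_pos: [0.5147, -0.0196, 0.0111]
tcp_rot: [0.706, -0.705, 0.051, -0.046]
wrist_force: [-12.4, 2.0, 6.8]
opening: 0.0877
```

```bash
python3 q.py;python3 - <<'E'
from h import *
c=viewer.camera('top')
cv2.imwrite('pics/top2.png',cv2.resize(c['img'][160:270,270:410,::-1],None,fx=5.4,fy=5.4,interpolation=cv2.INTER_CUBIC))
c=viewer.camera('side')
cv2.imwrite('pics/side2.png',cv2.resize(c['img'][200:300,240:380,::-1],None,fx=5.7,fy=5.7,interpolation=cv2.INTER_CUBIC))
E
```

```text
6.1333 stopframe mm -49.43072229767414 12.518702924943897 11.129779830738661 F -12.554205699644553 0.25803581651167506 6.772741493221344 T [ 0.2497  2.5799 -0.2483] yaw -7.839240651728907 open 0.08773797718975138
```

View pics/top2.png

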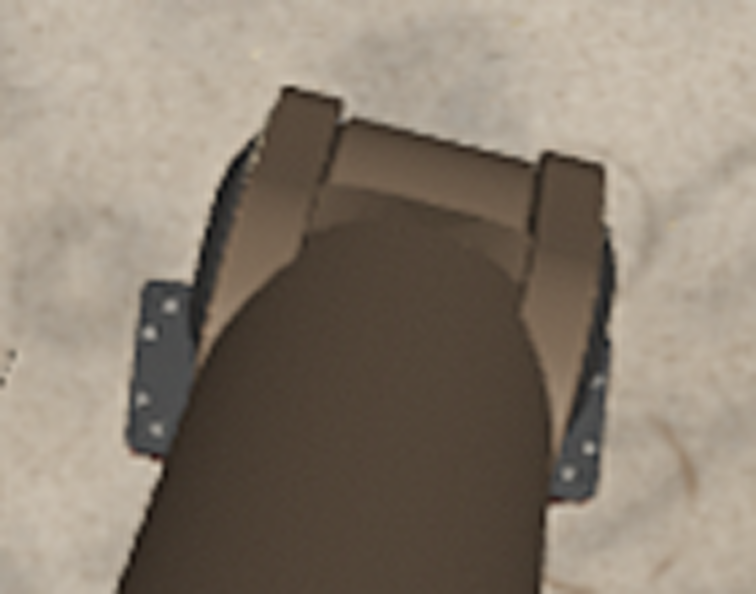

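View pics/side2.png

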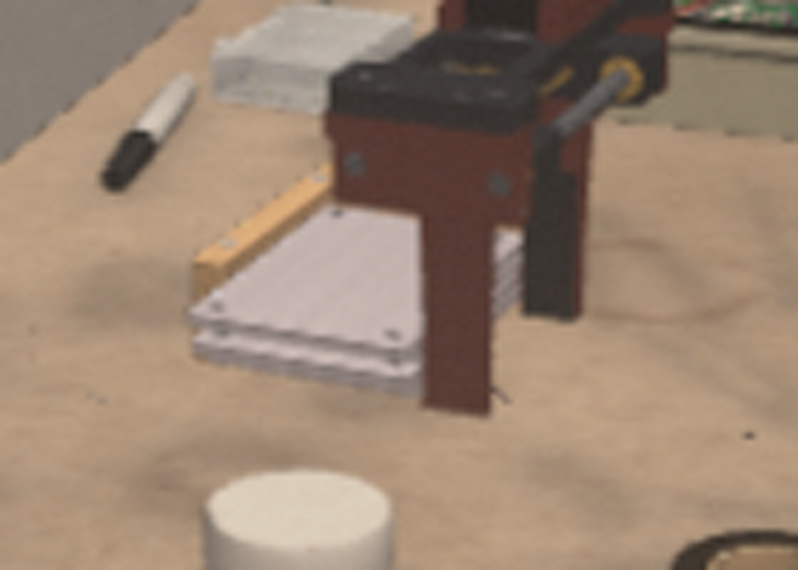

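Request:
servo_tool(targets=[-1,0,0,0,0,0,1,-1.5,0,0,0,0,0,1,0,-4,0,0,0,0,1,0,-4,0,0,0,0,1,0,-4,0,0,0,0,1,1.775,0,2.55,0,0,0,1,1.775,0,2.55,0,0,0,1,1.775,0,2.55,0,0,0,1,1.775,0,2.55,0,0,0,1,0,0,0,0,0,0,1])

```text
t: 7.07
ee_pos: [0.5821, 0.0811, 0.1323]
tcp_rot: [0.707, -0.704, 0.044, -0.048]
wrist_force: [-0.1, 1.1, -0.9]
opening: 0.0875
```

```bash
python3 q.py; python3 -c "
from h import *
print(st()[0]['joints'])
c=viewer.camera('top')
cv2.imwrite('pics/top3.png',cv2.resize(c['img'][160:270,270:410,::-1],None,fx=5.4,fy=5.4,interpolation=cv2.INTER_CUBIC))"
```

```text
7.0667 stopframe mm 3.6229237240306804 121.39460473232354 132.32063279567487 F -0.2565554713309492 1.0672912385906184 -0.9394537184698171 T [-0.0102  0.0559 -0.003 ] yaw -7.452088808600548 open 0.08752386456752127
[-0.55889868  0.47229108  0.45648321  1.82313964 -0.2614857   0.8985399
  1.45785345]
```

View pics/top3.png

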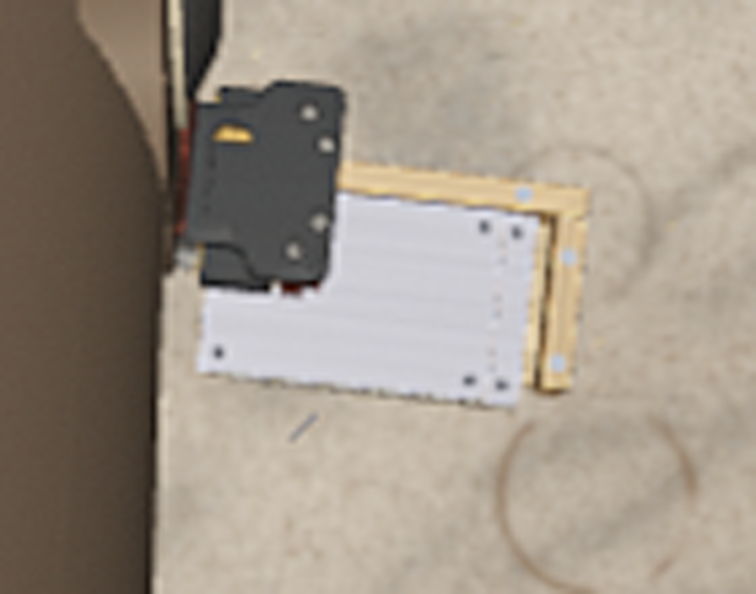

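Request:
servo_tool(targets=[0,0,0,0,0.125,0,-0.1,0,0,0,0,0.125,0,-0.1,0,0,0,0,0.125,0,-0.1,0,0,0,0,0.125,0,-0.1,0,0,0,0,0.125,0,-0.1,0,0,0,0,0.125,0,-0.1,0,0,0,0,0.125,0,-0.1,0,0,0,0,0.125,0,-0.1,0,0,0,0,0.125,0,-0.1,0,0,0,0,0.125,0,-0.1])

```text
t: 7.95
ee_pos: [0.5777, 0.0736, 0.1321]
tcp_rot: [0.543, -0.542, 0.453, -0.454]
wrist_force: [-0.3, 1.0, -0.5]
opening: 0.0399
```

Request:
servo_tool(targets=[0,0,0,0,0.125,0,-0.1,0,0,0,0,0.125,0,-0.1,0,0,0,0,0.07,0,-0.1,0,0,0,0,0,0,-0.1,0,3,0,0,0,0,-0.1,0,3,0,0,0,0,-0.1,0,0,0,0,0,0,-0.1,0,0,0,0,0,0,-0.1,0,0,0,0,0,0,-0.1,0,0,0,0,0,0,-0.1])

```text
t: 8.78
ee_pos: [0.5786, 0.0744, 0.0734]
tcp_rot: [-0.466, 0.464, -0.532, 0.533]
wrist_force: [0.2, 0.2, -0.4]
opening: 0.0393
```

```bash
python3 q.py
```

```text
8.7833 stopframe mm 1.0811222171805013 114.29652782934845 73.42340904241283 F 0.21865577631290498 0.20825422056706022 -0.36774064726225175 T [-0.0757  0.0327 -0.0048] yaw -97.75178656388906 open 0.03932718756315078
```

Request:
servo_tool(targets=[0,3,0,0,0,0,-0.1,0,3,0,0,0,0,-0.1,0,0.1,0,0,0,0,-0.1,0.3,0,0,0,0,0,-0.1,0.4,0,0,0,0,0,-0.1,0.4,0,0,0,0,0,-0.1,0.4,0,0,0,0,0,-0.1,0.4,0,0,0,0,0,-0.1,0.4,0,0,0,0,0,-0.1,0.4,0,0,0,0,0,-0.1])

```text
t: 9.62
ee_pos: [0.5738, 0.0479, 0.011]
tcp_rot: [0.465, -0.465, 0.533, -0.533]
wrist_force: [-0.2, 1.5, 0.1]
opening: 0.0396
```

Request:
servo_tool(targets=[0.2,0,0,0,0,0,-0.1,0.2,0,0,0,0,0,-0.1,0.2,0,0,0,0,0,-0.1,0.2,0,0,0,0,0,-0.1,0.2,0,0,0,0,0,-0.1,0.1,0,0,0,0,0,-0.1,0.1,0,0,0,0,0,-0.1,0.1,0,0,0,0,0,-0.1,0.1,0,0,0,0,0,-0.1,0.1,0,0,0,0,0,-0.1])

```text
t: 10.45
ee_pos: [0.5717, 0.0333, 0.0106]
tcp_rot: [0.465, -0.465, 0.533, -0.533]
wrist_force: [0.0, 4.9, 2.9]
opening: 0.0395
```

```bash
python3 q.py
```

```text
10.45 stopframe mm -0.1353813458946752 72.61150412308427 10.628960151051706 F -0.641546149185343 4.852767641067498 2.91065590956603 T [ 0.8833  0.2472 -0.0885] yaw -97.75325546396456 open 0.039454203829848045
```

Request:
servo_tool(targets=[0.1,0,0,0,0,0,-0.1,0,0,0,0,0,0,-0.1,0.1,0,0,0,0,0,-0.1,0,0,0,0,0,0,-0.1,0.1,0,0,0,0,0,-0.1,0,0,0,0,0,0,-0.1,0.1,0,0,0,0,0,-0.1,0,0,0,0,0,0,-0.1,0,0,0,0,0,0,-0.1,0,0,0,0,0,0,-0.1])

```text
t: 11.28
ee_pos: [0.5716, 0.0326, 0.0106]
tcp_rot: [0.466, -0.465, 0.533, -0.531]
wrist_force: [0.3, 12.9, 2.5]
opening: 0.0397
```

```bash
python3 q.py
```

```text
11.2833 stopframe mm -0.156141787776418 71.90249619463367 10.63672130336654 F -1.4990783831783614 12.835734494021024 2.497429099297893 T [ 2.483  -0.0074 -0.3183] yaw -97.6548215286109 open 0.03969680458919849
```

Request:
servo_tool(targets=[-1,0,0,0,0,0,-0.1,-1.5,0,0,0,0,0,-0.1,-4,0,0,0,0,0,-0.1,-4,0,0,0,0,0,-0.1,0,-4,0,0,0,0,-0.1,0,-4,0,0,0,0,-0.1,0,-4,0,0,0,0,-0.1,0,0,0,0,0,0,-0.1,0,0,0,0,0,0,-0.1,0,0,0,0,0,0,-0.1])

```text
t: 12.12
ee_pos: [0.5851, 0.1327, 0.1302]
tcp_rot: [-0.465, 0.465, -0.533, 0.533]
wrist_force: [-0.1, -0.2, -0.1]
opening: 0.0397
```

```bash
python3 q.py; python3 -c "
from h import *
c=viewer.camera('top');cv2.imwrite('pics/top4r.png',c['img'][:,:,::-1])
cv2.imwrite('pics/top4.png',cv2.resize(c['img'][175:250,305:400,::-1],None,fx=8,fy=8,interpolation=cv2.INTER_CUBIC))
c=viewer.camera('side');cv2.imwrite('pics/side4r.png',c['img'][:,:,::-1])
cv2.imwrite('pics/side4.png',cv2.resize(c['img'][220:290,255:355,::-1],None,fx=8,fy=8,interpolation=cv2.INTER_CUBIC))"
```

```text
12.1167 stopframe mm -0.33944320564152747 172.93154958769512 130.2258984053832 F -0.12166836913261964 -0.20337261564071796 -0.1266718386711287 T [-0.0623  0.084  -0.0669] yaw -97.78959984774936 open 0.039730361487700386
```

View pics/top4.png

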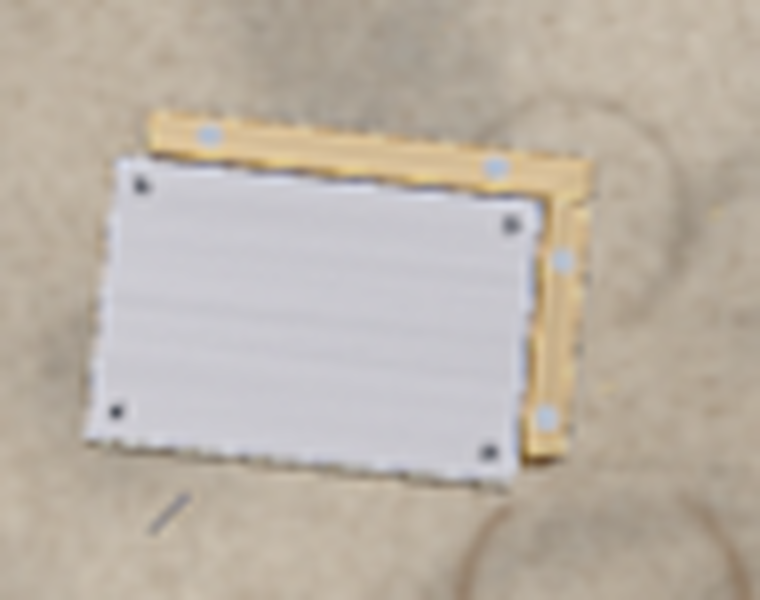

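View pics/side4.png

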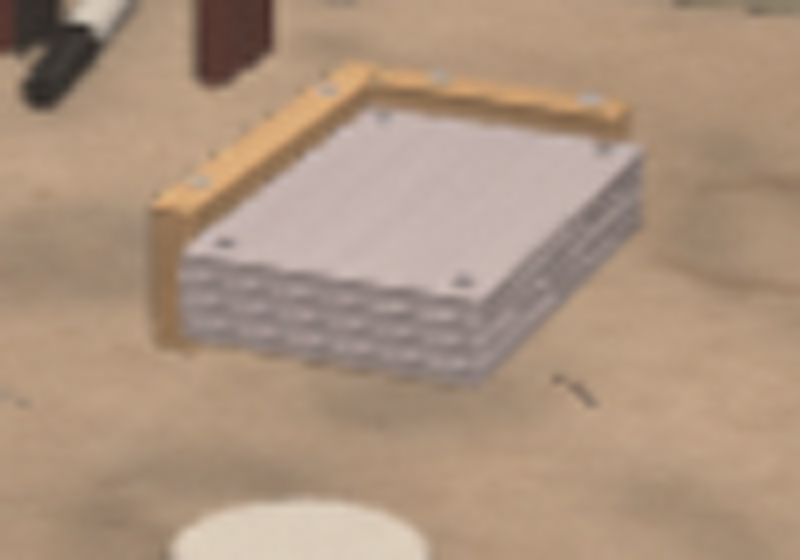

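Request:
servo_tool(targets=[3.46,0,-1.9,0,0,0,1,3.46,0,-1.9,0,0,0,1,3.46,0,-1.9,0,0,0,1,3.46,0,-1.9,0,0,0,1,3.46,0,-1.9,0,0,0,1,0,0,0,0,-0.125,0,1,0,0,0,0,-0.125,0,1,0,0,0,0,-0.125,0,1,0,0,0,0,-0.125,0,1,0,0,0,0,-0.125,0,1])

```text
t: 13.05
ee_pos: [0.467, -0.0257, 0.1296]
tcp_rot: [-0.607, 0.608, -0.363, 0.362]
wrist_force: [0.7, 0.0, -0.4]
opening: 0.0881
```

Request:
servo_tool(targets=[0,0,0,0,-0.125,0,1,0,0,0,0,-0.125,0,1,0,0,0,0,-0.125,0,1,0,0,0,0,-0.125,0,1,0,0,0,0,-0.125,0,1,0,0,0,0,-0.125,0,1,0,0,0,0,-0.125,0,1,0,0,0,0,-0.07,0,1,0,3,0,0,0,0,1,0,3,0,0,0,0,1])

```text
t: 13.88
ee_pos: [0.4685, -0.0255, 0.0701]
tcp_rot: [0.706, -0.705, 0.047, -0.049]
wrist_force: [0.4, -0.3, -1.0]
opening: 0.0881
```

```bash
python3 q.py
```

```text
13.8833 stopframe mm -94.38779894859644 0.4275236111268244 70.07456459374528 F 0.45838717549281144 -0.22360246729493877 -0.9937354194199084 T [ 0.0633 -0.0397 -0.0091] yaw -7.790628383690075 open 0.08807136863204139
```

Request:
servo_tool(targets=[0,3,0,0,0,0,1,0,2.75,0,0,0,0,1,0.6,0,0,0,0,0,1,0.6,0,0,0,0,0,1,0.6,0,0,0,0,0,1,0.6,0,0,0,0,0,1,0.6,0,0,0,0,0,1,0.5,0,0,0,0,0,1,0.3,0,0,0,0,0,1,0.2,0,0,0,0,0,1])

```text
t: 14.72
ee_pos: [0.5081, -0.0307, 0.0133]
tcp_rot: [0.705, -0.705, 0.048, -0.048]
wrist_force: [0.0, 0.1, -0.0]
opening: 0.0877
```

Request:
servo_tool(targets=[0.1,0,0,0,0,0,1,0.1,0,0,0,0,0,1,0.1,0,0,0,0,0,1,0.1,0,0,0,0,0,1,0.1,0,0,0,0,0,1,0.1,0,0,0,0,0,1,0.1,0,0,0,0,0,1,0.1,0,0,0,0,0,1,0,0,0,0,0,0,1,0,0,0,0,0,0,1])

```text
t: 15.55
ee_pos: [0.513, -0.0315, 0.0126]
tcp_rot: [0.706, -0.705, 0.05, -0.047]
wrist_force: [-7.0, 1.5, 3.4]
opening: 0.0878
```

```bash
python3 q.py
```

```text
15.55 stopframe mm -49.51067305602825 0.5122606498745522 12.572571922903442 F -7.098557681294309 0.5301313437861663 3.420901437143229 T [ 0.1015  1.396  -0.2618] yaw -7.843642794894467 open 0.08781251090319754
```

Request:
servo_tool(targets=[0.1,0,0,0,0,0,1,0.1,0,0,0,0,0,1,0,0,0,0,0,0,1,-0.5,0,0,0,0,0,1,-1,0,0,0,0,0,1,-2,0,0,0,0,0,1,-1,-3,0,0,0,0,1,0,-4,0,0,0,0,1,0,-4,0,0,0,0,1,0,0,4,0,0,0,1])

```text
t: 16.38
ee_pos: [0.4813, 0.0071, 0.1298]
tcp_rot: [0.705, -0.705, 0.048, -0.056]
wrist_force: [2.2, 0.3, 0.1]
opening: 0.0875
```

Request:
servo_tool(targets=[0,0,4,0,0,0,1,0,0,4,0,0,0,1,0,0,4,0,0,0,1,0,0,4,0,0,0,1,0,0,0,0,0,0,1,0,0,0,0,0,0,1,0,0,0,0,0,0,1,0,0,0,0,0,0,1,0,0,0,0,0,0,1,0,0,0,0,0,0,1])

```text
t: 17.22
ee_pos: [0.5001, 0.1709, 0.1233]
tcp_rot: [0.705, -0.705, 0.049, -0.049]
wrist_force: [0.9, -0.2, 0.5]
opening: 0.0876
```

```bash
python3 q.py; python3 -c "
from h import *
c=viewer.camera('top');cv2.imwrite('pics/top5r.png',c['img'][:,:,::-1])
cv2.imwrite('pics/top5.png',cv2.resize(c['img'][175:250,305:400,::-1],None,fx=8,fy=8,interpolation=cv2.INTER_CUBIC))
c=viewer.camera('side');cv2.imwrite('pics/side5r.png',c['img'][:,:,::-1])
cv2.imwrite('pics/side5.png',cv2.resize(c['img'][220:340,175:335,::-1],None,fx=5,fy=5,interpolation=cv2.INTER_CUBIC))
t=cv2.imread('pics/top0.png')[215:260,200:250];cv2.imwrite('pics/jar0.png',cv2.resize(t,None,fx=12,fy=12,interpolation=cv2.INTER_CUBIC))"
```

```text
17.2167 stopframe mm -89.74625110116219 199.24640118595303 123.29900078141718 F 0.9024244897685929 -0.08477063161987741 0.519989071107031 T [-0.0414 -0.0012  0.001 ] yaw -7.930004723032916 open 0.08760883210827113
```

View pics/top5.png

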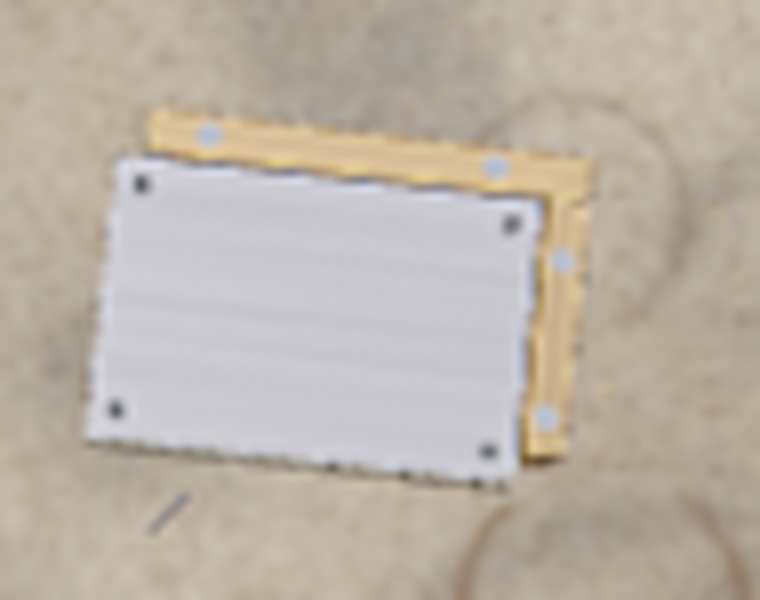

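View pics/side5.png

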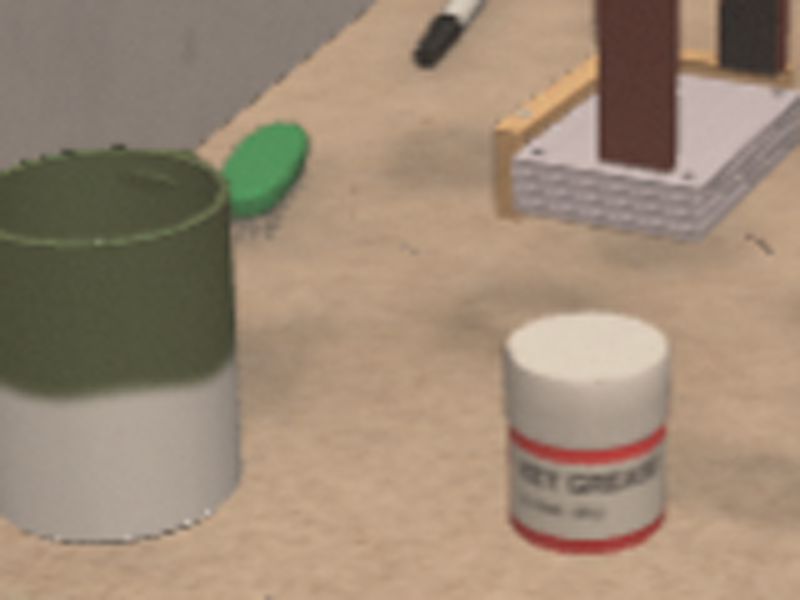

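View pics/jar0.png

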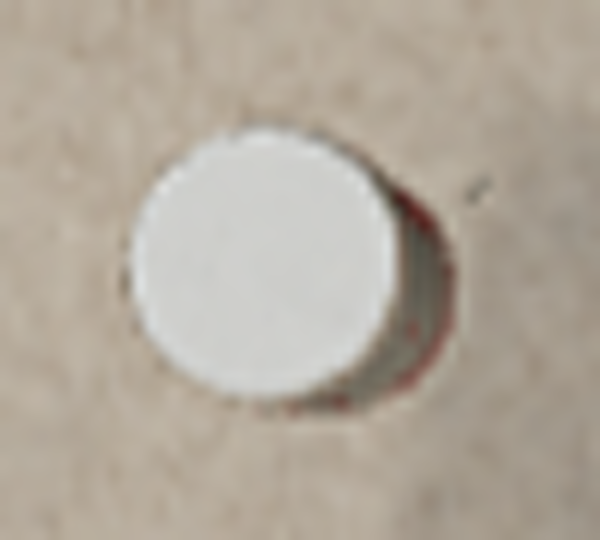

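```bash
python3 - <<'E'
from h import *
np.set_printoptions(precision=4,suppress=True)
c=viewer.camera('top');d=viewer.camera('side')
P=cast(c,[(221.6,236.4),(221.6+11.2,236.4)],.06);print('jar top',P)
print('jar side',cast(d,[(292,289.2)],.06))
C=cast(c,[(305+(x+.5)/8-.5,175+(y+.5)/8-.5) for x,y in[(118,157),(88,440),(516,480),(545,200)]],.032);print(C,C.mean(0))
S=cast(d,[(255+(x+.5)/8-.5,220+(y+.5)/8-.5) for x,y in[(185,253),(478,298),(645,150),(385,107)]],.032);print(S,S.mean(0))
a=np.radians(-7.8);X=np.array([np.cos(a),np.sin(a)]);Y=np.array([-X[1],X[0]])
print('force centre',np.array([.562,-.0387])+.0005*X+.0019*Y)
s,p,R=st();print(p,s['joints'])
for j in (P[0],):
  dd=j[:2]-p[:2];print('tool dx,dz cm',dd@R[:2,0]*100,dd@R[:2,2]*100)
print((P[0][:2]-np.array([.661,.2175])))
E
```

```text
jar top [[0.5189 0.2287 0.06  ]
 [0.5181 0.2044 0.06  ]]
jar side [[0.5183 0.2339 0.06  ]]
[[ 0.61    0.015   0.032 ]
 [ 0.5307  0.0256  0.032 ]
 [ 0.516  -0.0928  0.032 ]
 [ 0.5943 -0.104   0.032 ]] [ 0.5627 -0.039   0.032 ]
[[ 0.6086  0.0204  0.032 ]
 [ 0.5326  0.0294  0.032 ]
 [ 0.5147 -0.0854  0.032 ]
 [ 0.5897 -0.0996  0.032 ]] [ 0.5614 -0.0338  0.032 ]
force centre [ 0.5628 -0.0369]
[0.5001 0.1717 0.1232] [-0.8169  0.4011  0.5033  1.9698 -0.2575  0.8327  1.2613]
tool dx,dz cm 1.0795182040853561 5.901964799834624
[-0.1421  0.0112]
```

Request:
servo_tool(targets=[0.515,0,3.055,0,0,0,1,0.515,0,3.055,0,0,0,1,0,0,0,0,0,0,1,0,0,0,0,0,0,1,0,3,0,0,0,0,1,0,2,0,0,0,0,1,0,2,0,0,0,0,1,0,1.5,0,0,0,0,1,0,0,0,0,0,0,1,0,0,0,0,0,0,1])

```text
t: 18.25
ee_pos: [0.5181, 0.2299, 0.0378]
tcp_rot: [-0.705, 0.706, -0.049, 0.048]
wrist_force: [0.1, 0.1, 0.4]
opening: 0.0881
```

```bash
python3 q.py; python3 -c "
from h import *
d=viewer.camera('side');cv2.imwrite('pics/side6.png',cv2.resize(d['img'][200:350,170:370,::-1],None,fx=4,fy=4,interpolation=cv2.INTER_CUBIC))"
```

```text
18.25 stopframe mm -79.93183812074093 260.1252370152569 37.84713073533091 F 0.06462143308441373 0.09946883905042167 0.38976876119171877 T [-0.0451 -0.0035 -0.0411] yaw -7.887499492076816 open 0.08814288575139591
```

View pics/side6.png

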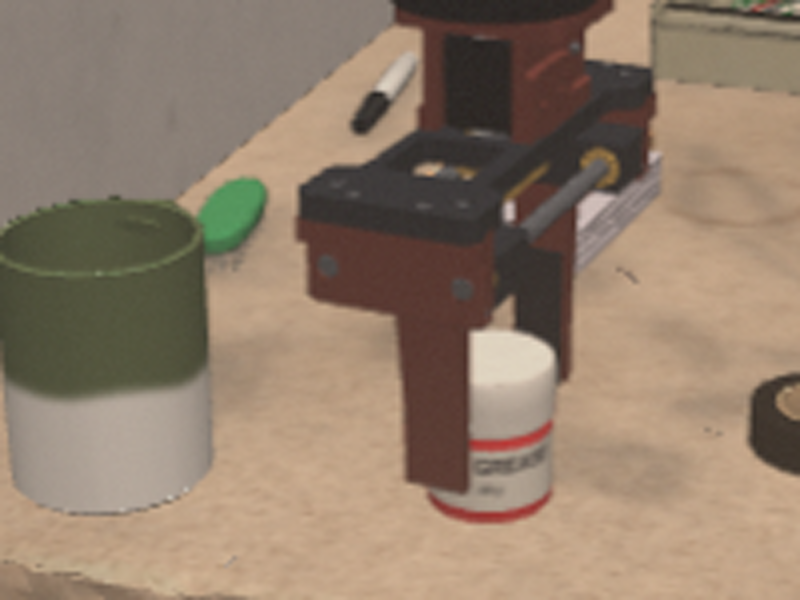

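Request:
servo_tool(targets=[0,0,0,0,0,0,0.4,0,0,0,0,0,0,0.3,0,0,0,0,0,0,0.25,0,0,0,0,0,0,0.2,0,0,0,0,0,0,0.15,0,0,0,0,0,0,0.1,0,0,0,0,0,0,0,0,0,0,0,0,0,-0.2,0,0,0,0,0,0,-0.2,0,0,0,0,0,0,-0.2], grip_force=20)

```text
t: 19.13
ee_pos: [0.5186, 0.2313, 0.0384]
tcp_rot: [0.706, -0.705, 0.048, -0.048]
wrist_force: [-0.9, -1.5, 4.1]
opening: 0.0501
```

Request:
servo_tool(targets=[0,-0.5,0,0,0,0,-0.2,0,-1,0,0,0,0,-0.2,0,-1.5,0,0,0,0,-0.2,0,-2,0,0,0,0,-0.2,0,-2,0,0,0,0,-0.2,0,-2,0,0,0,0,-0.2,0,-1,0,0,0,0,-0.2,0,0,0,0,0,0,-0.2,0,0,0,0,0,0,-0.2,0,0,0,0,0,0,-0.2])

```text
t: 19.97
ee_pos: [0.5178, 0.2312, 0.1372]
tcp_rot: [-0.705, 0.706, -0.048, 0.048]
wrist_force: [-0.8, -0.3, -0.6]
opening: 0.0501
```

```bash
python3 q.py; python3 -c "
from h import *
d=viewer.camera('side');cv2.imwrite('pics/side7.png',cv2.resize(d['img'][170:350,170:410,::-1],None,fx=3.3,fy=3.3,interpolation=cv2.INTER_CUBIC))"
```

```text
19.9667 stopframe mm -80.39537817007712 261.4335013642608 137.2173755350727 F -0.7198810131165367 -0.3830512462171582 -0.5694149471145502 T [-0.005  -0.0127  0.0769] yaw -7.793751843437848 open 0.050142856664885535
```

View pics/side7.png

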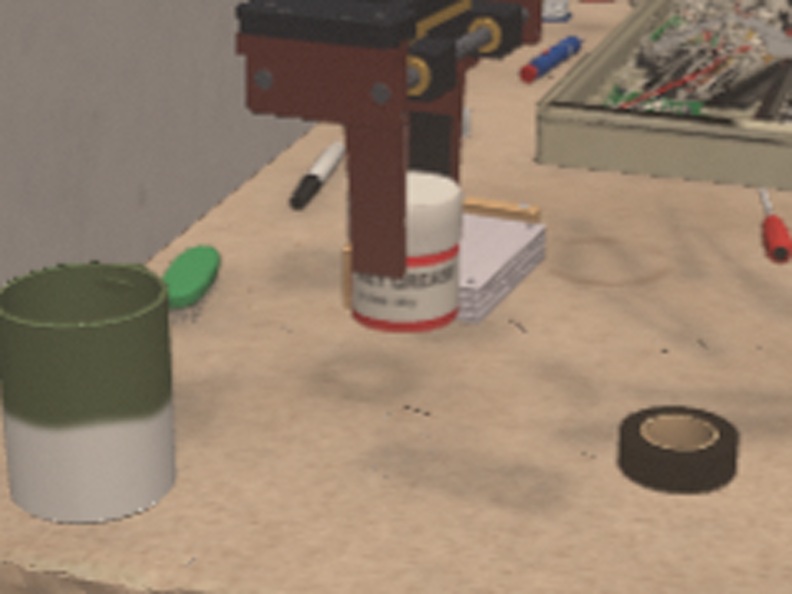

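Request:
servo_tool(targets=[0.37,0,-1.2,0,0,0,-0.2,0.75,0,-2.4,0,0,0,-0.2,1.0,0,-3.2,0,0,0,-0.2,1.06,0,-3.4,0,0,0,-0.2,1.06,0,-3.4,0,0,0,-0.2,1.06,0,-3.4,0,0,0,-0.2,1.0,0,-3.2,0,0,0,-0.2,0.81,0,-2.6,0,0,0,-0.2,0.59,0,-1.9,0,0,0,-0.2,0.4,0,-1.3,0,0,0,-0.2])

```text
t: 20.85
ee_pos: [0.5628, -0.0417, 0.1375]
tcp_rot: [-0.705, 0.706, -0.05, 0.049]
wrist_force: [0.1, -0.1, -1.1]
opening: 0.05
```

Request:
servo_tool(targets=[0,0,0,0,0,0,-0.2,0,0,0,0,0,0,-0.2,0,0.8,0,0,0,0,-0.2,0,1,0,0,0,0,-0.2,0,1,0,0,0,0,-0.2,0,1,0,0,0,0,-0.2,0,1,0,0,0,0,-0.2,0,0.5,0,0,0,0,-0.2,0,0,0,0,0,0,-0.2,0,0,0,0,0,0,-0.2])

```text
t: 21.68
ee_pos: [0.5633, -0.0374, 0.0847]
tcp_rot: [-0.705, 0.706, -0.048, 0.048]
wrist_force: [-0.2, -0.4, -1.3]
opening: 0.0503
```

```bash
python3 q.py; python3 -c "
from h import *
d=viewer.camera('side');cv2.imwrite('pics/side8.png',cv2.resize(d['img'][190:300,230:380,::-1],None,fx=5.3,fy=5.3,interpolation=cv2.INTER_CUBIC))"
```

```text
21.6833 stopframe mm 1.0866994348789223 1.4883820582284963 84.74373892812888 F -0.15273419564284352 -0.4303461700858892 -1.346315091182887 T [-0.0266  0.0094 -0.0712] yaw -7.81141947388128 open 0.05033244273402309
```

View pics/side8.png

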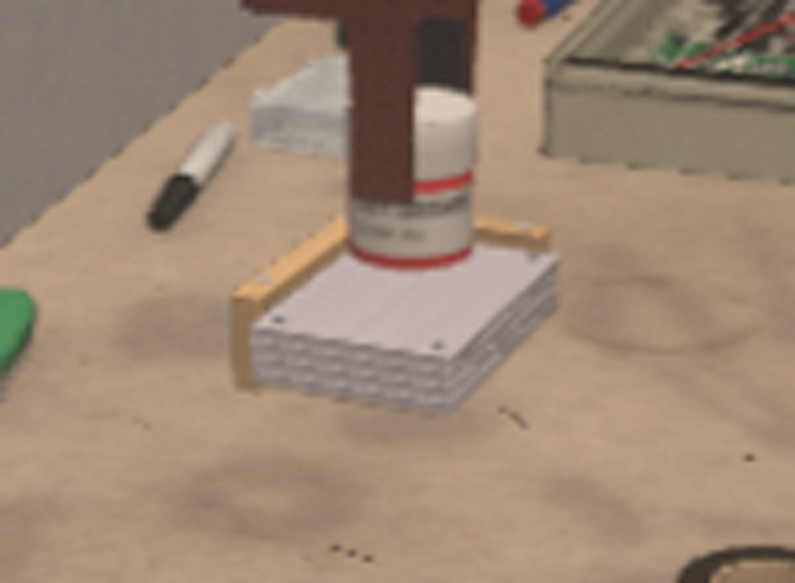

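Request:
servo_tool(targets=[0,0.4,0,0,0,0,-0.2,0,0.4,0,0,0,0,-0.2,0,0.3,0,0,0,0,-0.2,0,0.1,0,0,0,0,-0.2,0,0.1,0,0,0,0,-0.2,0,0.1,0,0,0,0,-0.2,0,0.05,0,0,0,0,-0.2,0,0,0,0,0,0,-0.2,0,0,0,0,0,0,-0.2,0,0,0,0,0,0,-0.2])

```text
t: 22.57
ee_pos: [0.5635, -0.0373, 0.0707]
tcp_rot: [0.705, -0.705, 0.048, -0.048]
wrist_force: [0.6, -0.9, -1.9]
opening: 0.0502
```

```bash
python3 q.py; python3 -c "
from h import *
d=viewer.camera('side');cv2.imwrite('pics/side9.png',cv2.resize(d['img'][190:300,230:380,::-1],None,fx=5.3,fy=5.3,interpolation=cv2.INTER_CUBIC))"
```

```text
22.5667 stopframe mm 1.2977309264275865 1.5703528654651948 70.71680877150605 F 0.6921412427701122 -0.8080330532462431 -1.8583932335708313 T [-0.0053 -0.0643 -0.0055] yaw -7.811943095462036 open 0.05016835373972426
```

View pics/side9.png

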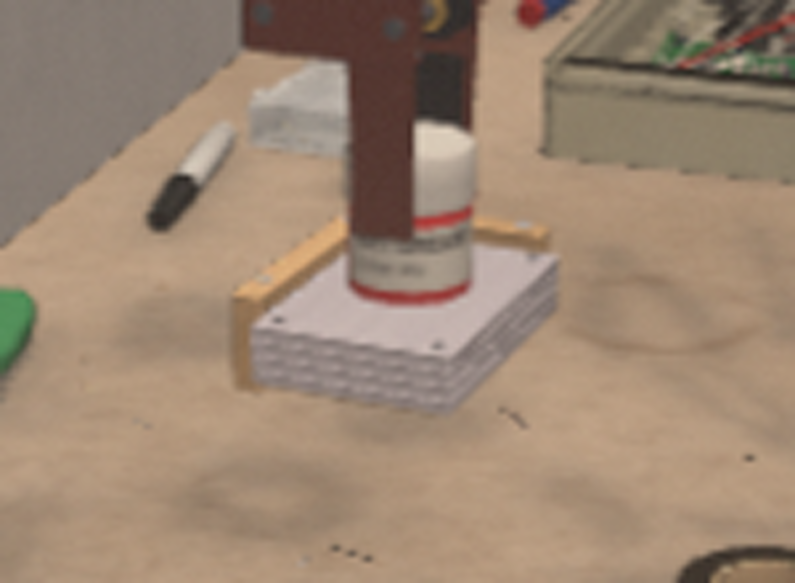

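Request:
servo_tool(targets=[0,0.05,0,0,0,0,-0.2,0,0,0,0,0,0,-0.2,0,0.05,0,0,0,0,-0.2,0,0,0,0,0,0,-0.2,0,0.05,0,0,0,0,-0.2,0,0,0,0,0,0,-0.2,0,0,0,0,0,0,-0.2,0,0,0,0,0,0,-0.2,0,0,0,0,0,0,-0.2,0,0,0,0,0,0,-0.2])

```text
t: 23.45
ee_pos: [0.5637, -0.0373, 0.0703]
tcp_rot: [0.706, -0.705, 0.048, -0.048]
wrist_force: [-4.0, 0.5, 11.0]
opening: 0.0503
```

```bash
python3 q.py
```

```text
23.45 stopframe mm 1.4879504801893233 1.6114406410736404 70.31595152917514 F -3.988483170462497 -0.07383656738118015 10.977832672976222 T [0.0547 0.9064 0.0293] yaw -7.815899102253645 open 0.050343941477455134
```

Request:
servo_tool(targets=[0,-0.08,0,0,0,0,-0.2,0,0,0,0,0,0,-0.2,0,0,0,0,0,0,0.15,0,0,0,0,0,0,0.2,0,0,0,0,0,0,0.25,0,0,0,0,0,0,0.35,0,0,0,0,0,0,0.5,0,0,0,0,0,0,0.6,0,0,0,0,0,0,0.6,0,0,0,0,0,0,0.6])

```text
t: 24.28
ee_pos: [0.5635, -0.0373, 0.0699]
tcp_rot: [-0.705, 0.705, -0.048, 0.048]
wrist_force: [-0.5, 0.1, 0.4]
opening: 0.0702
```

Request:
servo_tool(targets=[0,-1,0,0,0,0,0.6,0,-2,0,0,0,0,0.6,0,-3,0,0,0,0,0.6,0,-4,0,0,0,0,0.6,0,-4,0,0,0,0,0.6,0,0,4,0,0,0,0.6,0,0,4,0,0,0,0.6,0,0,4,0,0,0,0.6,0,0,4,0,0,0,0.6,0,0,0,0,0,0,0.6])

```text
t: 25.12
ee_pos: [0.5851, 0.1316, 0.2101]
tcp_rot: [0.707, -0.704, 0.044, -0.044]
wrist_force: [-0.2, 1.6, -1.6]
opening: 0.0701
```

Request:
servo_tool(targets=[0,0,3,0,0,0,0.6,0,0,3,0,0,0,0.6,0,0,0,0,0,0,0.6,0,0,0,0,0,0,0.6,0,0,0,0,0,0,0.6,0,0,0,0,0,0,0.6,0,0,0,0,0,0,0.6,0,0,0,0,0,0,0.6,0,0,0,0,0,0,0.6,0,0,0,0,0,0,0.6])

```text
t: 25.95
ee_pos: [0.5934, 0.1802, 0.2101]
tcp_rot: [0.705, -0.705, 0.048, -0.048]
wrist_force: [-0.7, -0.5, 0.1]
opening: 0.0705
```

```bash
python3 q.py; python3 -c "
from h import *
c=viewer.camera('top');cv2.imwrite('pics/top10r.png',c['img'][:,:,::-1])
cv2.imwrite('pics/top10.png',cv2.resize(c['img'][175:250,305:400,::-1],None,fx=8,fy=8,interpolation=cv2.INTER_CUBIC))
d=viewer.camera('side');cv2.imwrite('pics/side10r.png',d['img'][:,:,::-1]);cv2.imwrite('pics/side10.png',cv2.resize(d['img'][190:300,230:380,::-1],None,fx=5.3,fy=5.3,interpolation=cv2.INTER_CUBIC))"
```

```text
25.95 stopframe mm 1.4008643880209317 221.12036974003652 210.07401112920235 F -0.6641299908644116 -0.5613381304552737 0.0510978525500002 T [ 0.0194 -0.0301 -0.0449] yaw -7.851568484034042 open 0.07053011901168005
```

View pics/top10.png

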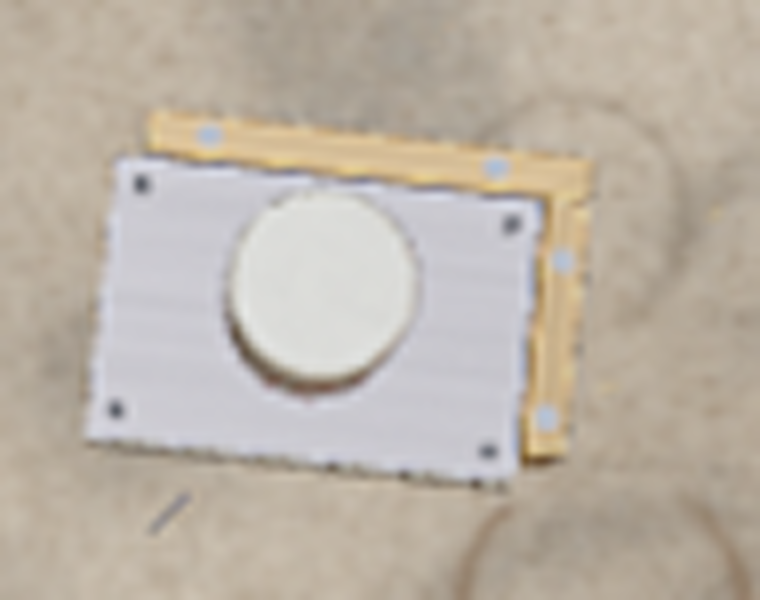

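View pics/side10.png

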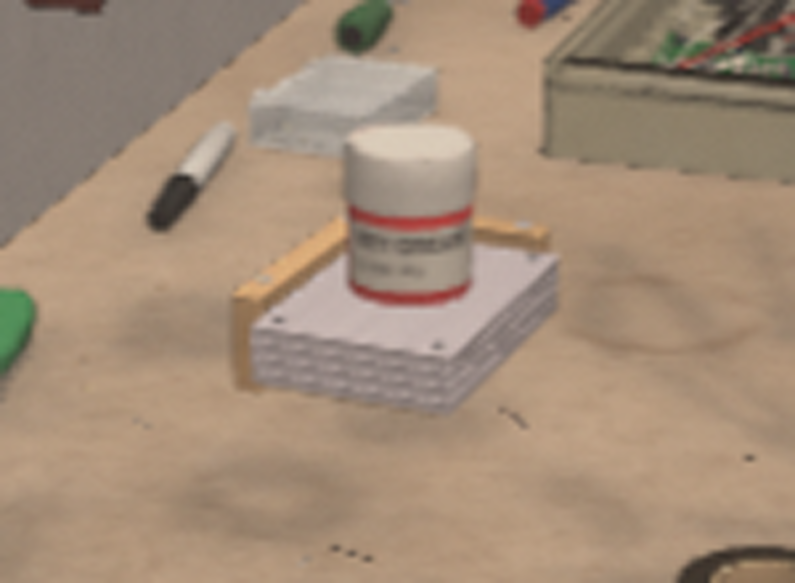

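View pics/top10r.png

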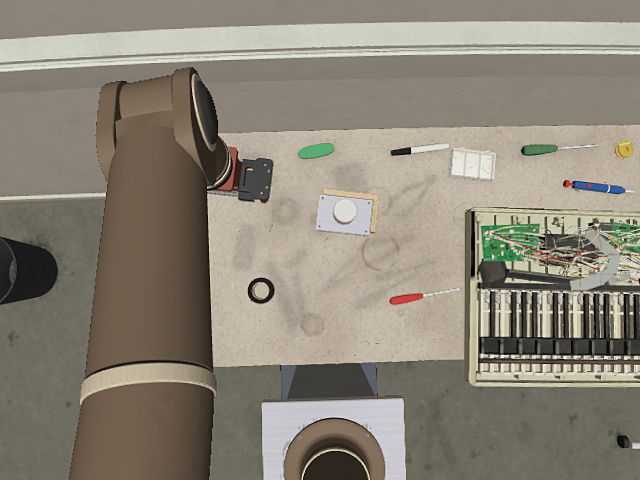

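```bash
python3 - <<'E'
from h import *
c=viewer.camera('top')
J=cast(c,[(305+(324.5)/8-.5,175+(285)/8-.5)],.092)[0]
C=np.array([.5627,-.039]);a=np.radians(-7.8);X=np.array([np.cos(a),np.sin(a)]);Y=np.array([-X[1],X[0]])
print('jar off pile centre mm (stop axes)',1e3*(J[:2]-C)@X,1e3*(J[:2]-C)@Y)
for n in('top','side'):
  a0=cv2.imread(f'pics/{n}0.png').astype(int);b=cv2.imread(f'pics/{n}10r.png').astype(int);d=np.abs(a0-b).max(2)
  for nm,(u0,u1,v0,v1) in ({'tape':(240,280,272,308),'driver':(385,465,282,310)} if n=='top' else {'mug':(175,235,240,320),'tape':(352,400,290,322),'driver':(396,415,225,252)}).items(): print(n,nm,d[v0:v1,u0:u1].mean(),d[v0:v1,u0:u1].max())
print(manip.job_done())
E
```

```text
jar off pile centre mm (stop axes) 0.33534409978578805 1.2409020031897946
top tape 11.57638888888889 16
top driver 13.155357142857143 15
side mug 22.504583333333333 116
side tape 4.99609375 10
side driver 6.288499025341131 10
the job is handed in; nothing more can be done
None
```

```bash
python3 -c "
import cv2,numpy as np
a=cv2.imread('pics/side0.png')[220:340,160:260];b=cv2.imread('pics/side10r.png')[220:340,160:260]
cv2.imwrite('pics/cmp.png',cv2.resize(np.hstack([a,b]),None,fx=4,fy=4))"
```

```text
(no output)
```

View pics/cmp.png

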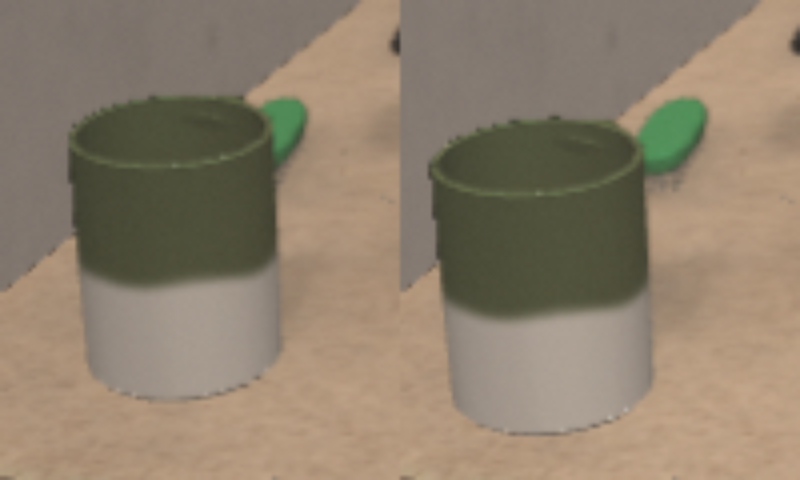

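I squared the pile and put the jar on it, but I moved the mug, which you asked to have left alone. I only found this after handing the job in, so the job probably fails on that point.

- **Mug (failed):** Comparing the first and last side pictures, it shifted about 10 px, which I'd put at 2 cm. It is still upright on the bench. The likely cause is my retreat after the push along y. I backed the gripper about 10 cm toward the mug before raising it, and its body probably caught the handle. A side picture at 17 s already shows the mug moved. I compared that picture only by eye, and my numerical check ran in the same script that handed the job in.
- **Pile:** I pushed the plates onto the +x fence, then the -y fence, then the +x fence again, with both fingers each time. Each push ended in a hard stop of about 7 to 13 N. The two x stops agreed within 0.1 mm. The last top and side pictures show all four plates in line and flush with both fences. The y stop came about 2 mm from my first camera estimate, within calibration error.
- **Jar:** It stands upright on the pile and is released. It measures 0.3 mm (x) and 1.2 mm (y) from the pile centre, though the two cameras disagreed by about 5 mm in y. The resting force was eased off before I opened the fingers.
- **Tape and screwdriver:** Both look unchanged in both views.
- **Time:** About 26 s of the 58 s allowed. The highest force in the readings I took, at the end of each move call, was about 14 N, but I have no reading of the mug contact itself.

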